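# Set the ratchet prop and lay the carving in its cradle

### The arm

A 6-joint arm with a two-finger parallel gripper is mounted at the origin on the work surface. World frame = base frame: x ahead of the robot, y to its left, z up, the work surface at z = 0. Lengths are in mm, angles in rad, forces in N, time in s.
With the tool pointing down it reaches from about 325 to 925 mm from the base axis. Payload 3.1 kg.
Tool frame: the origin (TCP) lies at the very end of the fingers, on their centre line; the grasp point (between the pads) lies 19 mm behind it; z points along the fingers, y is the line along which they close (so a half turn about z gives the same grasp; the last joint's range is limited). The gripper opens to 85 mm and grips with 20 to 120 N. Pads are 22 mm wide; open, the fingers measure 114 mm over their backs; the gripper's body (76 mm by 85 mm) begins 54 mm behind the grasp point. The pads swing forward as they close: fully open they stand 13 mm farther back than shut.
Start: joints at [1.179, 0.217, 1.613, -0, 1.311, -0.112], TCP at [172.583, 600.712, 231.3] pointing down, gripper open.
Joint ranges: [-2.75, 2.75], [-0.78, 2.1], [0.31, 2.55], [-1.13, 4.27], [0.13, 2.63], [-2.58, 2.58]. Speed limits (rad/s): [2.79, 2.79, 3.14, 3.14, 3.14, 3.14].

### API

Orientations are given as a 3x3 rotation matrix whose columns are the frame's x, y, z axes.
In Python, from bench import ctrl, snapshot, camera_params gives the robot as it stands. The module is installed in compiled form; this text tells all that it offers.
- The arm moves only by the tool jog_arm, never from a script. Its argument "increments" is a list that holds one entry, the list of rows, each a list of 7 numbers: the opening, from 0 (shut) to 1 (fully open), then the shift along the tool's x, y, z in mm, then the turn, a rotation vector about the tool's x, y, z in degrees. In form: [[[fingers, dx, dy, dz, wx, wy, wz], ...]]. A call has 1 to 10 rows; each row is the pose to reach, as a shift and turn from the pose commanded when the call began, along the tool's axes at that moment; what a row does not reach only later rows make up. A row lasts 1/8 s, in which the tool goes at most 62.5 mm and 10.7 degrees, less where a joint would pass 70% of its speed; a pose out of reach is approached as far as the arm can. A call with a gripper value outside its range is refused whole. The fingers move at their own pace and stop on an object; "grip_force" is the grip in N (left out, the last holds). Time passes only in rows, so rows that repeat a pose let the fingers close. It gives the time, the measured TCP pose, the force, the opening and the grip force at its end, in the units of the state.
- ctrl.get_obs(): the state, without advancing time (a new reading comes with each control period).
- snapshot(name): name is "side" or "top" or "wrist"; returns the picture (420x560x3 uint8, red, green, blue); there is no depth.
- camera_params(name): a dict with "K" (3x3 intrinsics, pixels), "D" ([k1, k2, p1, p2, k3] as OpenCV has them; the pictures are not rectified), "extrinsics" (4x4, takes a point from camera to world coordinates); the wrist camera has in their place "T_tool_cam" (4x4, takes a point from camera to tool coordinates, whose origin is the TCP and whose axes are the flange's). Camera axes: x right, y up, looking along -z (the intrinsics and any distortion apply to the point x, -y, -z); pixel columns grow to the right and rows downward; lengths in mm; the calibration is good to about 2 mm. A picture is of the moment at which its call begins: read the wrist's pose just before it. camera_params takes no time and is no camera call.
- ctrl.close_job(): hands the job in; it is judged then, once.
The state is a dict: "clock": time; "joint_pos": joint angles; "qd": joint speeds; "joint_torque": joint torques, N m; "tool_pos": TCP position; "ee_rot": TCP orientation; "wrist_force": force on the tool from outside, world axes, zero at the start; "moment": the same for the moment, N m; "width": finger opening in mm; "finger_force": force on a finger pad.
Only numpy, scipy, OpenCV 4.12 (cv2) and the standard library are available. Lean on these libraries where they do the work, as an engineer would, in place of code of your own. Each camera call takes 0.05 s, during which the arm holds its last target. There are 200 camera calls.

### The job

Move the ratchet prop, its column still down, into the framed seat at the end of the cradle board, then pull the column up four clicks and let go, so that it stands on the fourth notch with its V level with the fixed post's V. Then lay the carved bust across the two Vs, face up and level, one round end in each, without dropping it and without disturbing the other things on the bench.

Things in the scene. Friction and masses are not known exactly. Their poses are not given: they have to be found in the camera images.
- prop: Ratchet prop (small jack stand), 0.8 kg, upright. Origin: centre of the underside of its black base plate, 100 mm along its x, 84 along y, 8 thick; z up. A square green sleeve stands on it, with four thin legs (below z = 57 mm) and, on the +y side, a red release lever out to y = 104 mm, z 58 to 76 mm. In the sleeve slides the column with the black V head.
- prop_collar (a point): Grip point for carrying the prop: on its axis, 94 mm over its underside, in the middle of the yellow collar (40 x 40 mm, z 76 to 110 mm) at the sleeve's top. Pinch the flat faces at x = +-20 mm from above, fingers closing along the prop's x, astride the V head, whose top is 42 mm above this point while the column is down.
- prop_column (a joint): Column height above its lowest position, m; starts at 0, stop at 0.078. A notch every 12 mm: notch n holds it at 0.012 n (fourth: 0.048). It rises with 2 to 5 N, clicking at each notch, and when let go sinks onto the last notch passed. The prop is heavy enough to stay down meanwhile. Pushing the red lever's tip down 20 mm lets the column drop.
- prop_head (a point): Bottom line of the V in the column's head, at mid length; rises with the column. The head is 28 mm long along the prop's x, 54 wide along y; underside 8 mm below this point, top 18 above. Pinch it from above on its flat faces at y = +-27 mm (the collar below is only +-20). At the bottom of its travel 118 mm over the prop's underside, at the fourth notch 166. V runs along x.
- cradle: Cradle board fixed to the bench: plywood 340 x 120 mm (x = -155 to +185), 18 thick; origin on its underside midway between the two V rests, z up. At x = -118 mm a fixed wooden post (34 mm along x, 50 along y, braces to 56 either side low down) carries a V head like the prop's, top at z = 202 mm. At x = +118 mm the seat. Both Vs run along x.
- cradle_seat (a point): Centre of the seat's floor (top of the board, 18 mm over the bench). Four wooden strips 8 mm wide and 10 mm high frame an opening of 110 mm along the cradle's x by 94 mm along its y; the prop's base fits with 5 mm play all round, its x along the cradle's x, either way round.
- cradle_post_v (a point): Bottom line of the fixed post's V, at mid length (184 mm over the bench). 90 degree V, 18 mm deep, 28 mm long along the cradle's x.
- cradle_mid (a point): Point midway between the two Vs, at the height (203.8 mm) where the carving's axis lies once its ends rest in the fixed V and in the prop's V at the fourth notch.
- carving: Pale limewood bust, 300 mm along its x, 0.38 kg, on its flat back, face up (+z). Origin: centre of the back. Blocks 60 mm wide, 50 high from |x| = 30 to 90 mm (the face, 68 high at the nose, on the +x one); between them the waist to grip: 60 mm long, 44 wide along y, 50 high. At each end a round journal 28 mm in diameter, |x| = 90 to 150, axis 32 mm above the back. Either end may lie on the post.
- carving_axis (a point): Point on the axis of the journals at the carving's mid length, 32 mm above its back.
- carving_crown (a point): Axis of the journal at the face end (+x), at 118 mm from mid length, where a V should carry it.
- carving_foot (a point): Axis of the journal at the other end (-x), at 118 mm from mid length.
- mallet: Bystander: round wooden carver's mallet standing on its head, head 76 mm in diameter and 125 mm high, handle 28 mm in diameter up to 230 mm. Origin: underside centre.
- palm_gouge: Bystander: small gouge 120 mm long along x, 28 mm thick, lying on the cradle board between the post and the seat; it may stay there. Origin: under its middle.
- long_gouge: Bystander: gouge 240 mm long along x, 28 mm thick, lying on the bench. Origin: under its middle.
- oilstone: Bystander: oilstone in a wooden block, 150 x 55 x 28 mm. Origin: underside centre.
- wax_tin: Bystander: brass-coloured tin, 68 mm in diameter, 55 mm high. Origin: underside centre.
- glue_bottle: Bystander: yellow bottle, 56 mm in diameter, 140 mm high. Origin: underside centre.
- offcut: Bystander: limewood offcut 70 x 50 x 35 mm. Origin: underside centre.
Mind the look-alikes: they are no part of the job. What is shaped like the prop but orange, purple or turquoise is not meant.

How it is judged (in metres and radians):
On the way, in this order (a step that is already met when the one before it is completed fails the run):
1. the prop stands in the framed seat, upright, its column still down (horizontal distance between prop and cradle_seat below 0.012 m and z of prop in the frame of cradle below 0.022 m and angle between prop's own z axis and vertical below 0.06 rad and angle between the x axis of prop and the x axis of cradle, either way round below 0.2 rad and value of joint prop_column below 0.009 m), for 0.2 s.
2. the column stands on the fourth notch, let go, the prop still in its seat and the carving not yet on it (value of joint prop_column between 0.0445 and 0.0505 m and contact force between the fingers and prop below 0.2 N and contact force between carving and prop below 0.05 N and horizontal distance between prop and cradle_seat below 0.012 m and z of prop in the frame of cradle below 0.022 m), for 0.3 s.
At the end, for the whole second after the job is handed in: Prop upright and flat in its seat (centre within 12 mm), column at 44.5 to 50.5 mm; the carving rests in both Vs, midpoint within 16 mm of cradle_mid, journal axes 198.5 to 208.5 mm over the board's underside, face up within 0.25 rad, in line within 0.07 rad, at rest (horizontal distance between prop and cradle_seat below 0.012 m and z of prop in the frame of cradle below 0.022 m and angle between prop's own z axis and vertical below 0.06 rad and value of joint prop_column between 0.0445 and 0.0505 m and horizontal distance between carving_axis and cradle_mid below 0.016 m and angle between the x axis of carving and the x axis of cradle, either way round below 0.07 rad and z of carving_crown in the frame of cradle between 0.1985 and 0.2085 m and z of carving_foot in the frame of cradle between 0.1985 and 0.2085 m and angle between carving's own z axis and vertical below 0.25 rad and contact force between carving and prop above 0.3 N and contact force between carving and cradle above 0.3 N and linear speed of carving below 0.02 m/s); the robot touches nothing.
It fails at once if a bystander is knocked over or pushed more than 30 mm (distance of any of mallet, palm_gouge, long_gouge, oilstone, wax_tin, glue_bottle, offcut from where it was at the start of the episode above 0.03 m or angle between any of mallet, glue_bottle's own z axis and vertical above 0.4 rad).
It fails at once if the prop is tipped over (angle between prop's own z axis and vertical above 0.6 rad).
It fails at once if the carving is dropped onto the rests (comes down onto them at over 0.4 m/s) (horizontal distance between carving_axis and cradle_mid below 0.04 m and z of carving_axis in the frame of cradle below 0.225 m and linear speed of carving above 0.4 m/s).
It also fails if it takes over 70 s, if anything falls off the work surface, if the arm or the gripper's body presses on something with over 40 N, if the wrist force passes 120 N, or if a joint passes its speed limit or range.

## Working session

There is one attempt and no reset: what is moved stays moved. The work goes in short steps, Python scripts to look and compute and a tool call to move; the robot and the scene stay as the last step left them, time stands still between calls to the robot, and variables do not carry over. Pictures are saved under pics/ and viewed, at most 10 in all, crops included, and the job is handed in when it is done.

Besides the shell and the picture viewer there is one more tool, called after ">>>" as name([rows], argument=value, ...), one row to a line, values as JSON. jog_arm: Moves the arm, as the interface text tells. Its arguments: {"type":"object","properties":{"increments":{"type":"array"},"grip_force":{"type":"number"}},"required":["increments"]}

```bash
mkdir -p pics; python3 - <<'E'
from bench import ctrl,snapshot,camera_params
import cv2,numpy as np
o=ctrl.get_obs();print(o['clock'],o['tool_pos'],o['ee_rot'])
for n in ['side','top']:
    im=snapshot(n);cv2.imwrite(f'pics/{n}0.png',im[:,:,::-1]);p=camera_params(n);print(n,p)
print(camera_params('wrist'))
E
```

```text
0.0 [172.2597833  599.92693138 229.95030891] [[-9.61121455e-01  2.76124375e-01 -9.36830924e-04]
 [ 2.76125824e-01  9.61118854e-01 -2.25322896e-03]
 [ 2.78234426e-04 -2.42430991e-03 -9.99997023e-01]]
side {'K': array([[388.51878851,   0.        , 281.9841964 ],
       [  0.        , 388.51878851, 208.39448104],
       [  0.        ,   0.        ,   1.        ]]), 'D': array([-0.07433585,  0.        ,  0.        ,  0.        ,  0.        ]), 'extrinsics': array([[ 8.17711845e-01,  2.74989425e-01, -5.05695713e-01,
        -6.24462034e+01],
       [-5.75033867e-01,  4.30131974e-01, -6.95932854e-01,
        -6.21822544e+02],
       [ 2.61417198e-02,  8.59864700e-01,  5.09852242e-01,
         6.72125531e+02],
       [ 0.00000000e+00,  0.00000000e+00,  0.00000000e+00,
         1.00000000e+00]])}
top {'K': array([[449.82417441,   0.        , 283.86652638],
       [  0.        , 449.82417441, 207.61727891],
       [  0.        ,   0.        ,   1.        ]]), 'D': array([-0.11428647,  0.        ,  0.        ,  0.        ,  0.        ]), 'extrinsics': array([[-5.13903030e-03,  9.85405021e-01, 
[... 195 characters left out ...]
 1.43575923e+03],
       [ 0.00000000e+00,  0.00000000e+00,  0.00000000e+00,
         1.00000000e+00]])}
{'K': array([[306.01117239,   0.        , 275.46290592],
       [  0.        , 306.01117239, 208.94457991],
       [  0.        ,   0.        ,   1.        ]]), 'D': array([-0.00315159,  0.        ,  0.        ,  0.        ,  0.        ]), 'T_tool_cam': array([[-1.64529147e-03,  9.49720857e-01,  3.13093576e-01,
         7.93881571e+01],
       [ 9.99998389e-01,  1.33780310e-03,  1.19692430e-03,
        -8.59211416e-02],
       [ 7.17886414e-04,  3.13095041e-01, -9.49721528e-01,
        -1.42510143e+02],
       [ 0.00000000e+00,  0.00000000e+00,  0.00000000e+00,
         1.00000000e+00]])}
```

View pics/top0.png

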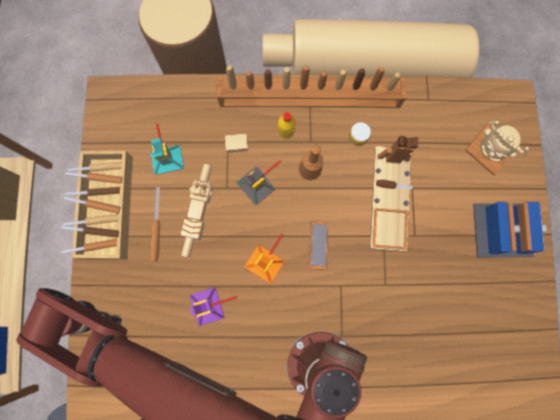

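View pics/side0.png

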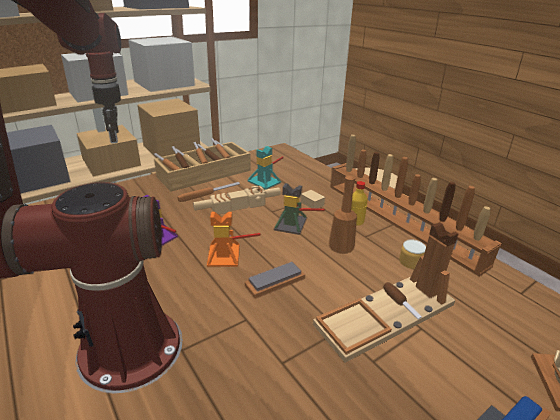

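Top view: there are four prop-like things, turquoise (167,157), dark green on black (256,185), orange (264,263) and purple (207,307). Only (256,185) has the black base and green sleeve, so it is the prop. The carving is at (197,210) and the cradle at (392,198), with its seat at (390,229). I'll confirm in one enlarged crop.

```bash
python3 - <<'E'
import cv2
im=cv2.imread('pics/top0.png')
a=cv2.resize(im[130:280,170:310],None,fx=4,fy=4,interpolation=cv2.INTER_CUBIC)
b=cv2.resize(im[130:280,360:420],None,fx=4,fy=4,interpolation=cv2.INTER_CUBIC)
cv2.imwrite('pics/crop0.png',cv2.hconcat([a,b]))
E
```

```text
(no output)
```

View pics/crop0.png

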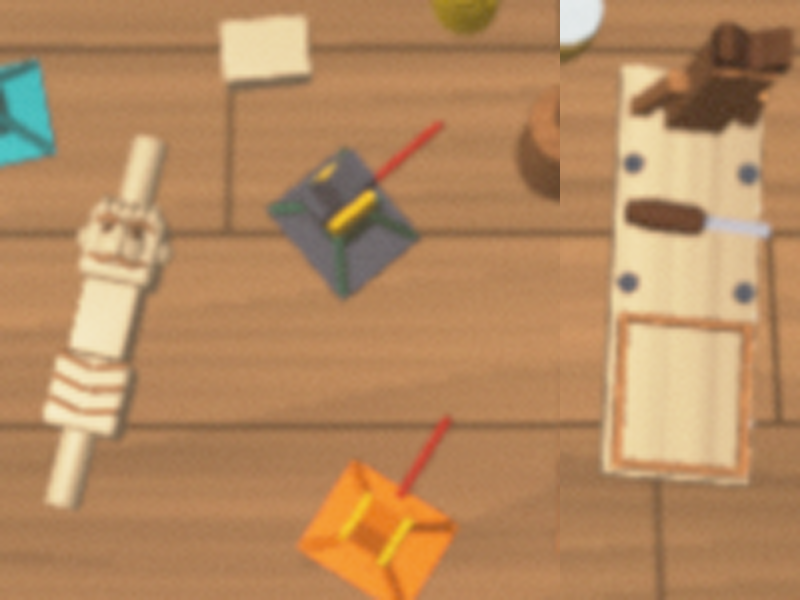

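The crop confirms it: the prop has a black base (corners at crop (345,147), (419,237), (345,299), (268,210)), a yellow collar and a red lever to the upper right. The carving's ends are at (152,138) on the face side and (62,503). The seat frame's outer corners are (617,313), (755,322), (747,479) and (609,468).

```bash
cat > h.py <<'E'
import numpy as np,cv2
from scipy.optimize import least_squares
from scipy.spatial.transform import Rotation as R
from bench import ctrl,snapshot,camera_params
F=np.diag([1,-1,-1.])
def cam(n,o=None):
    p=camera_params(n)
    if n=='wrist':
        T=np.eye(4);T[:3,:3]=o['ee_rot'];T[:3,3]=o['tool_pos'];E=T@p['T_tool_cam']
    else:E=p['extrinsics']
    return p['K'],p['D'],E
def proj(c,P):
    K,D,E=c;Q=(np.asarray(P,float)-E[:3,3])@E[:3,:3]@F
    return cv2.projectPoints(Q.reshape(-1,1,3),np.zeros(3),np.zeros(3),K,D)[0].reshape(-1,2)
def ray(c,uv,z):
    K,D,E=c;n=cv2.undistortPoints(np.array([[uv]],float),K,D)[0,0]
    d=E[:3,:3]@F@np.array([n[0],n[1],1]);t=(z-E[2,3])/d[2];return E[:3,3]+t*d
def fit(obs,x0):
    """obs: list of (cam, model pts, pixels); solves planar pose x,y,yaw"""
    def res(v):
        c,s=np.cos(v[2]),np.sin(v[2]);r=[]
        for k,M,px in obs:
            M=np.asarray(M,float);P=np.c_[v[0]+c*M[:,0]-s*M[:,1],v[1]+s*M[:,0]+c*M[:,1],M[:,2]]
            r.append((proj(k,P)-px).ravel())
        return np.concatenate(r)
    s=least_squares(res,x0,loss='soft_l1',x_scale=[10,10,.1]);return s.x,np.sqrt(np.mean(res(s.x)**2))
E
python3 - <<'E'
from h import *
c=cam('top')
L=lambda l:[[170+(x+.5)/4-.5,130+(y+.5)/4-.5] for x,y in l]
Rr=lambda l:[[360+(x-560+.5)/4-.5,130+(y+.5)/4-.5] for x,y in l]
px=np.array(L([(345,147),(419,237),(345,299),(268,210)]))
ctr=ray(c,px.mean(0),8);tip=ray(c,L([(440,125)])[0],67)
yaw=np.arctan2(*(tip-ctr)[1::-1])-np.pi/2
print('guess',ctr,np.degrees(yaw))
# world corners -> assign
W=np.array([ray(c,p,8) for p in px]);print(W)
d=W[:,:2]-ctr[:2];Rm=np.array([[np.cos(yaw),np.sin(yaw)],[-np.sin(yaw),np.cos(yaw)]])
l=(Rm@d.T).T;print(l)
M=np.c_[np.sign(l)*[50,42],np.full(4,8)]
print('prop',fit([(c,M,px),(c,[[0,104,67]],L([(440,125)]))],[*ctr[:2],yaw]))
a=ray(c,L([(152,138)])[0],32);b=ray(c,L([(62,503)])[0],32)
print('carv',a,b,(a+b)/2,np.linalg.norm(a-b),np.degrees(np.arctan2(*(a-b)[1::-1])))
sp=Rr([(617,313),(755,322),(747,479),(609,468),(622,66),(604,472),(748,483)])
W=np.array([ray(c,p,z) for p,z in zip(sp,[28]*4+[18]*3)]);print(W)
# cradle +x points from post to seat (image down)
d=W[3]-W[0];y0=np.arctan2(d[1],d[0]);s=W[:4].mean(0)-118*np.array([np.cos(y0),np.sin(y0),0])
e=np.array([np.cos(y0),np.sin(y0)]);n=np.array([-e[1],e[0]])
loc=(W[:,:2]-s[:2])@np.c_[e,n];print(loc)
M=np.c_[np.where(loc[:,0]<0,-155,np.where(loc[:,0]<110,55,181)),np.sign(loc[:,1])*55,[28]*4+[18]*3].astype(float)
M[4:,0]=[-155,185,185];M[4:,1]=np.sign(loc[4:,1])*60
r=fit([(c,M,sp)],[*s[:2],y0]);print('cradle',r[0],np.degrees(r[0][2]),r[1]);v=r[0]
for k in(118,-118):print(v[:2]+k*np.array([np.cos(v[2]),np.sin(v[2])]))
E
```

```text
guess [564.36799365 202.09751938   8.        ] -139.5480239206252
[[628.29798629 201.89999956   8.        ]
 [552.8801716  141.42485643   8.        ]
 [501.87381269 201.12349316   8.        ]
 [575.4982673  264.16345085   8.        ]]
[[-48.51937817  41.62875107]
 [ 48.10671752  38.71544672]
 [ 48.18690852 -39.8056934 ]
 [-48.73860825 -40.00763561]]
prop (array([564.26614959, 202.50202306,  -2.44111248]), np.float64(0.5695147329697239))
carv [629.69217662 356.59817756  32.        ] [336.37904315 420.14615623  32.        ] [483.03560988 388.3721669   32.        ] 300.1182098129994 -12.22452556948988
[[ 486.35237832 -177.10076755   28.        ]
 [ 478.80906848 -289.65781871   28.        ]
 [ 352.52238916 -276.8734067    28.        ]
 [ 362.17194573 -166.04100427   28.        ]
 [ 695.70940688 -192.42460719   18.        ]
 [ 359.85310616 -164.08599092   18.        ]
 [ 350.08418291 -280.51251683   18.        ]]
[[  56.33701874  -56.00847914]
 [  53.86554997   56.77398019]
 [ 180.78845017   55.24297809]
 [ 181.00898112  -56.00847914]
 [-153.55399375  -59.31730762]
 [ 183.49210947  -57.75007832]
 [ 182.89421482   59.08403622]]
cradle [ 537.83633595 -238.10804773    3.05338458] 174.94604956341536 0.3840987597311177
[ 420.29509758 -227.71298716]
[ 655.37757431 -248.50310829]
```

```bash
cat >> h.py <<'E'
def go(x,y,z,yaw):
    """print shift (mm) in current tool axes and turn (deg) to put TCP at x,y,z pointing down, closing axis at yaw deg"""
    o=ctrl.get_obs();A=o['ee_rot'];t=np.radians(yaw);yy=np.array([np.cos(t),np.sin(t),0]);zz=np.array([0,0,-1.]);
    T=np.c_[np.cross(yy,zz),yy,zz];best=min((np.degrees(R.from_matrix(A.T@T@S).as_rotvec()) for S in(np.eye(3),np.diag([-1,-1,1.]))),key=np.linalg.norm)
    print('go',np.round(A.T@(np.array([x,y,z])-o['tool_pos']),1),np.round(best,1),'clock',round(o['clock'],2),'q6',o['joint_pos'][5])
E
python3 - <<'E'
from h import *
c=cam('top')
print('mallet',ray(c,(315,149),230),ray(c,(312,169),60),'orange',ray(c,(264,262),50),'oil',ray(c,(319,246),28),'bottle',ray(c,(286,126),70))
go(564,202,240,40.1)
E
```

```text
mallet [618.87639671  27.74402329 230.        ] [605.80578646  22.49813557  60.        ] orange [314.7638577  173.61898423  50.        ] oil [365.17269585   1.6438786   28.        ] bottle [744.97800759 104.07200996  70.        ]
go [-486.4 -274.4   -9.4] [-0.1  0.  33.9] clock 0.1 q6 -0.1121871608037657
```

>>> jog_arm([
  [[1,-486,-274,-9,0,0,34],[1,-486,-274,-9,0,0,34],[1,-486,-274,-9,0,0,34],[1,-486,-274,-9,0,0,34],[1,-486,-274,-9,0,0,34],[1,-486,-274,-9,0,0,34],[1,-486,-274,-9,0,0,34],[1,-486,-274,-9,0,0,34],[1,-486,-274,-9,0,0,34],[1,-486,-274,-9,0,0,34]],
])

```text
clock: 1.35
tool_pos: [566.3, 199.7, 239.7]
ee_rot: [[-0.638, 0.77, 0.0], [0.77, 0.638, -0.001], [-0.001, -0.001, -1.0]]
wrist_force: [-0.7, -0.0, 0.4]
width: 85.2
finger_force: 0.0
```

```bash
python3 - <<'E'
from h import *
o=ctrl.get_obs();im=snapshot('wrist');np.save('w1.npy',np.array([o['tool_pos'],*o['ee_rot']]))
print(o['tool_pos'],o['clock'])
cv2.imwrite('pics/w1.png',im[:,:,::-1]);go(564,202,240,40.1)
c=cam('wrist',o);v=[564.3,202.5,-2.441]
t=v[2];B=np.array([[x,y] for x in(50,-50) for y in(42,-42)]);Q=np.c_[v[0]+np.cos(t)*B[:,0]-np.sin(t)*B[:,1],v[1]+np.sin(t)*B[:,0]+np.cos(t)*B[:,1],[8]*4]
print(proj(c,Q),proj(c,[[v[0]-104*np.sin(t),v[1]+104*np.cos(t),67]]))
E
```

```text
[566.27502896 199.74397629 239.7425097 ] 1.35
go [ 0.8 -0.2 -0.5] [-0.1 -0.1 -0.3] clock 1.4 q6 -0.4684805488951735
[[237.00850599 205.14480558]
 [233.52692353 138.25726199]
 [314.98613575 204.41620517]
 [317.1133814  137.39477289]] [[276.50523977 270.9000088 ]]
```

View pics/w1.png

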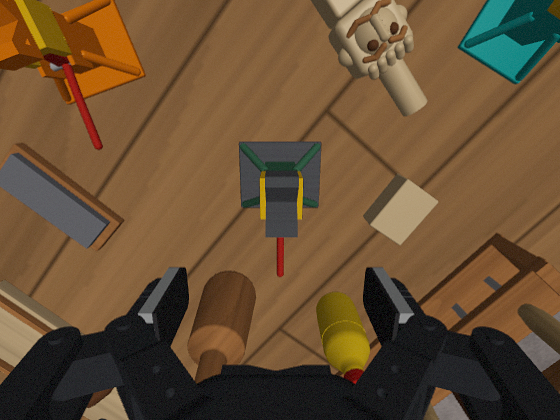

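The wrist view shows the prop's base corners at (239,142), (321,142), (319,207) and (242,208), with the lever tip at (280,275). That is about 4 px from the prediction, so I'll refit with a settled picture.

```bash
python3 - <<'E'
from h import *
def fitw(c,px):
    M=[[-50,-42,8]]
    M=[[50,42,8],[50,-42,8],[-50,42,8],[-50,-42,8],[0,104,67]]
    return fit([(c,M,px)],[564,202,-2.44])
a=np.load('w1.npy');c=cam('wrist',{'tool_pos':a[0],'ee_rot':a[1:]})
px=np.array([[242,208],[239,142],[319,207],[321,142],[280,275.]])
print(fitw(c,px))
o=ctrl.get_obs();im=snapshot('wrist');print(o['tool_pos'],o['clock'])
old=cv2.imread('pics/w1.png');p=[]
for g in(cv2.cvtColor(old,cv2.COLOR_BGR2GRAY),):
    n,st,_=cv2.calcOpticalFlowPyrLK(g,cv2.cvtColor(im,cv2.COLOR_RGB2GRAY),px.astype(np.float32).reshape(-1,1,2),None)
n=n.reshape(-1,2);print(n-px);f=fitw(cam('wrist',o),n);print(f,np.degrees(f[0][2]))
go(f[0][0],f[0][1],76,np.degrees(f[0][2]))
E
```

```text
(array([571.52606515, 202.43214308,  -2.44875008]), np.float64(0.6095368106344121))
[564.64080385 201.5484159  239.53003682] 1.4
[[0.20184326 2.05317688]
 [0.24975586 2.15895081]
 [0.01528931 2.04795837]
 [0.26654053 2.37416077]
 [0.02151489 2.2875061 ]]
(array([571.41288528, 202.53443297,  -2.44848446]), np.float64(0.6232689064463268)) -140.2878258090771
go [ -5.4   6.1 163.4] [-0.1 -0.1  0.2] clock 1.45 q6 -0.46843699339509165
```

>>> jog_arm([
  [[1,-3,3,35,0,0,0],[1,-3,3,70,0,0,0],[1,-3,3,70,0,0,0],[1,-3,3,70,0,0,0]],
])

```text
clock: 1.95
tool_pos: [568.2, 203.9, 171.4]
ee_rot: [[-0.644, 0.765, 0.001], [0.765, 0.644, 0.0], [-0.0, 0.001, -1.0]]
wrist_force: [1.0, 0.5, 0.4]
width: 85.7
finger_force: 0.0
```

```bash
python3 - <<'E'
from h import *
o=ctrl.get_obs();im=snapshot('wrist');np.save('w2.npy',np.array([o['tool_pos'],*o['ee_rot']]));print(o['tool_pos'])
cv2.imwrite('pics/w2.png',im[:,:,::-1])
a=cv2.resize(im[60:360,150:410],None,fx=2,fy=2,interpolation=cv2.INTER_CUBIC)
side=cv2.resize(cv2.imread('pics/side0.png')[170:245,265:335],(280,300),interpolation=cv2.INTER_CUBIC)
side=cv2.copyMakeBorder(side,0,300,0,0,cv2.BORDER_CONSTANT)
cv2.imwrite('pics/w2s.png',cv2.hconcat([a[:,:,::-1],side]))
E
```

```text
[568.16108041 203.94921271 171.42478508]
```

View pics/w2s.png

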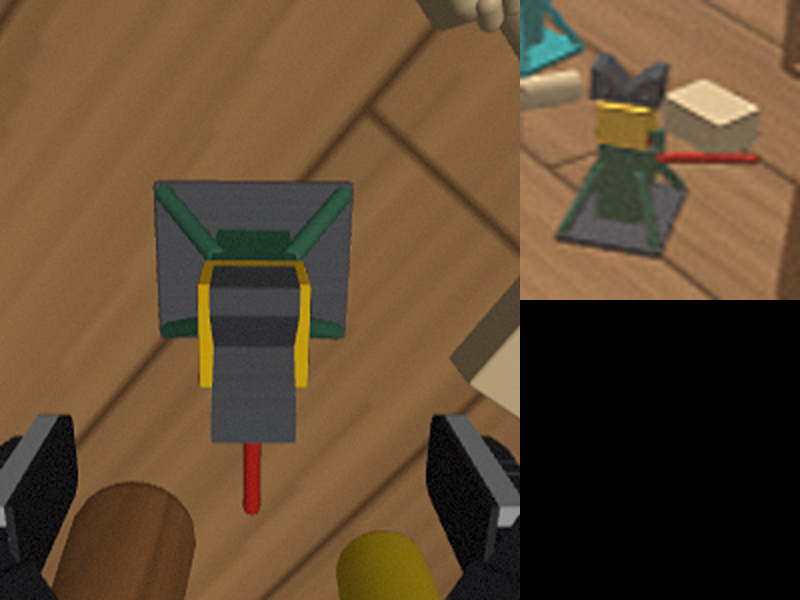

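The wrist crop shows the base corners (155,182), (353,182), (344,338) and (161,338), the head's near edge (211–296,443) and the lever tip (252,513). The side crop shows base corners (557,238), (658,254) and (686,190).

```bash
python3 - <<'E'
from h import *
a=np.load('w2.npy');c=cam('wrist',{'tool_pos':a[0],'ee_rot':a[1:]})
W=lambda l:np.array([[150+(x+.5)/2-.5,60+(y+.5)/2-.5] for x,y in l])
M=np.array([[50,-42,8],[-50,-42,8],[-50,42,8],[50,42,8],[14,27,136],[-14,27,136],[20,20,110],[-20,20,110]])
px=W([(155,182),(353,182),(344,338),(161,338),(211,443),(296,443),(200,387),(309,387)])
for s in(slice(0,4),slice(4,8),slice(0,8)):print(fit([(c,M[s],px[s])],[568,202,-2.44]))
cs=cam('side');S=lambda l:np.array([[265+(x-520+.5)/4-.5,170+(y+.5)/4-.5] for x,y in l])
spx=S([(557,238),(658,254),(686,190)])
for p in spx:
    w=ray(cs,p,8);d=w[:2]-[568,202];t=-2.445;print(w,[np.cos(t)*d[0]+np.sin(t)*d[1],-np.sin(t)*d[0]+np.cos(t)*d[1]])
f,_=fit([(c,M,px)],[568,202,-2.44]);go(f[0],f[1],76,np.degrees(f[2]))
E
```

```text
(array([570.75842545, 202.83479179,  -2.44658668]), np.float64(0.6872200921680375))
(array([570.79478443, 202.83474835,  -2.44779349]), np.float64(0.3647395269026118))
(array([570.76957605, 202.82481025,  -2.44674711]), np.float64(0.549880308544961))
[503.37553078 195.94135302   8.        ] [np.float64(53.45636418871226), np.float64(-36.81638700955106)]
[555.49926578 136.24762749   8.        ] [np.float64(51.77571306323705), np.float64(42.41365798684622)]
[630.36126249 197.1021582    8.        ] [np.float64(-44.690640930785676), np.float64(43.76828220788596)]
go [-1.9  0.5 96.3] [0.2 0.1 0.2] clock 2.0 q6 -0.47096752837216105
```

>>> jog_arm([
  [[1,-2,0.5,50,0,0,0],[1,-2,0.5,96,0,0,0],[1,-2,0.5,96,0,0,0],[0,-2,0.5,96,0,0,0],[0,-2,0.5,96,0,0,0],[0,-2,0.5,96,0,0,0],[0,-2,0.5,96,0,0,0],[0,-2,0.5,96,0,0,0]],
], grip_force=50)

```text
clock: 3.0
tool_pos: [571.5, 201.7, 77.3]
ee_rot: [[-0.642, 0.766, 0.004], [0.766, 0.642, 0.0], [-0.002, 0.003, -1.0]]
wrist_force: [-3.6, -2.4, 6.2]
width: 39.2
finger_force: 50.9
```

```bash
python3 - <<'E'
from h import *
o=ctrl.get_obs();print(o['width'],o['finger_force'],o['tool_pos'],o['wrist_force'])
go(490,150,170,20);go(420.3,-227.7,170,-5.05)
E
```

```text
39.20161885902076 50.897988080978394 [571.52434773 201.68936516  77.33390114] [-3.64092829 -2.43825721  6.19351631]
go [ 12.6 -95.4 -93. ] [ 0.2  0.1 20. ] clock 3.0 q6 -0.47367193227753407
go [-232.1 -391.4  -93.4] [ 0.2  0.  45. ] clock 3.0 q6 -0.47367193227753407
```

>>> jog_arm([
  [[0,0,0,-40,0,0,0],[0,0,0,-85,0,0,0],[0,6,-48,-110,0,0,5],[0,12,-95,-123,0,0,10],[0,-25,-150,-123,0,0,18],[0,-65,-205,-123,0,0,26],[0,-101,-256,-123,0,0,34],[0,-140,-292,-123,0,0,42],[0,-180,-330,-123,0,0,45],[0,-218,-368,-123,0,0,45]],
])

```text
clock: 4.25
tool_pos: [426.0, -202.7, 195.7]
ee_rot: [[0.089, 0.996, -0.002], [0.996, -0.089, 0.002], [0.002, -0.002, -1.0]]
wrist_force: [1.0, -0.6, -8.7]
width: 39.4
finger_force: 55.2
```

```bash
python3 - <<'E'
from h import *
o=ctrl.get_obs();print(o['width'],o['finger_force'],o['tool_pos'],o['wrist_force'])
go(420.3,-320,200,-5.05)
E
```

```text
39.352931576941316 55.20151734352112 [ 425.98364639 -202.72941875  195.66556417] [ 0.97887314 -0.55514034 -8.65199053]
go [-117.3    4.7   -4.5] [-0.1 -0.1 -0. ] clock 4.25 q6 -0.5047668524859451
```

>>> jog_arm([
  [[0,-50,4,-4,0,0,0],[0,-100,4,-4,0,0,0],[0,-117,4,-4,0,0,0],[0,-117,4,-4,0,0,0],[0,-117,4,-4,0,0,0]],
])

```text
clock: 4.88
tool_pos: [420.9, -316.7, 199.9]
ee_rot: [[0.087, 0.996, -0.002], [0.996, -0.087, 0.003], [0.003, -0.002, -1.0]]
wrist_force: [0.1, -0.6, -8.7]
width: 38.8
finger_force: 55.1
```

```bash
python3 - <<'E'
from h import *
o=ctrl.get_obs();im=snapshot('wrist');np.save('w3.npy',np.array([o['tool_pos'],*o['ee_rot']]));print(o['tool_pos'],np.abs(o['qd']).max())
cv2.imwrite('pics/w3.png',im[:,:,::-1])
cv2.imwrite('pics/w3b.png',cv2.resize(im[:,:,::-1],(800,600),interpolation=cv2.INTER_CUBIC))
E
```

```text
[ 420.89115218 -316.74703635  199.90191883] 0.013468579902852157
```

View pics/w3b.png

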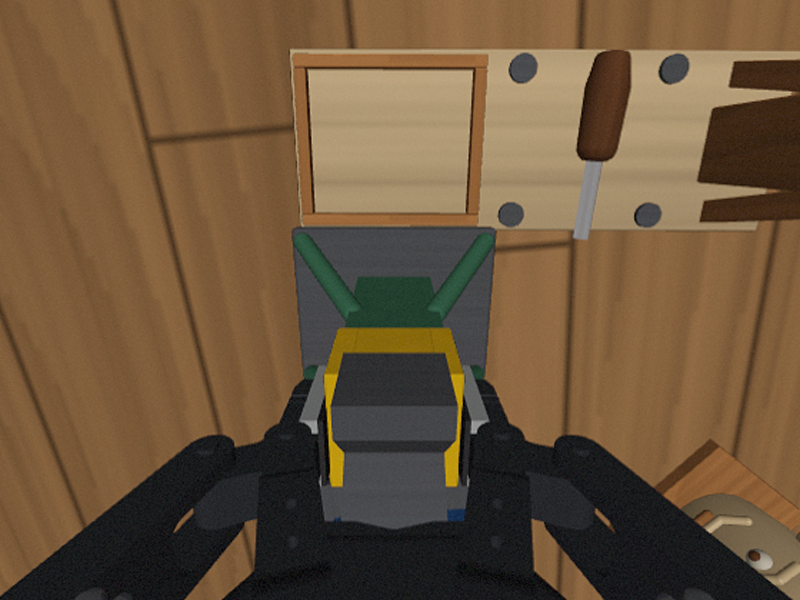

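The wrist view (scaled to 800x600) shows the seat frame's outer corners at about (293,55), (487,55), (479,225) and (302,226), and the board corners at (290,49), (302,228) and (757,230). The held prop's base far edge runs from (292,229) to (495,228), and its head's far top edge runs along row 353.

```bash
python3 - <<'E'
from h import *
a=np.load('w3.npy');c=cam('wrist',{'tool_pos':a[0],'ee_rot':a[1:]})
W=lambda l:np.array([[(x+.5)*.7-.5,(y+.5)*.7-.5] for x,y in l])
# cradle +x = image left ; image up=world +y = cradle -y
M=[[181,-55,28],[55,-55,28],[63,-47,28],[173,-47,28],[173,47,28],[63,47,28],[185,-60,18],[185,60,18],[-155,60,18]]
px=W([(294,55),(487,55),(474,67),(307,67),(313,213),(471,213),(290,49),(302,228),(757,230)])
f,e=fit([(c,M,px)],[538,-238,3.05]);print('cradle',f,np.degrees(f[2]),e)
u=np.array([np.cos(f[2]),np.sin(f[2])]);seat=f[:2]+118*u;print('seat',seat,'mid',f[:2],'post',f[:2]-118*u)
dz=a[0][2]-77.3
g,e=fit([(c,[[50,-42,8+dz],[-50,-42,8+dz]],W([(292,229),(495,228)]))],[421,-315,3.05]);print('prop',g,np.degrees(g[2]),e)
o=ctrl.get_obs();rel=o['ee_rot'].T@np.r_[g[:2]-a[0][:2],0];print('prop in tool',rel)
for r in([1.3,0,0],rel):
    T=seat-(o['ee_rot']@r)[:2];go(T[0],T[1],112,np.degrees(f[2])-180)
E
```

```text
cradle [ 544.77119847 -240.32455122    3.05269071] 174.90629361607662 1.0175508511850717
seat [ 427.23720124 -229.84793457] mid [ 544.77119847 -240.32455122] post [ 662.30519569 -250.80116787]
prop [ 421.99768046 -312.68264339    3.05798334] 175.20953931677226 0.780793272757986
prop in tool [4.14489019 0.7506703  0.00862744]
go [85.6 -1.3 88.4] [-0.1 -0.1  0.1] clock 4.92 q6 -0.6921181883938897
go [82.8 -2.1 88.4] [-0.1 -0.1  0.1] clock 4.92 q6 -0.6921181883938897
```

>>> jog_arm([
  [[0,42,-1,20,0,0,0],[0,84,-1.7,55,0,0,0],[0,84,-1.7,75,0,0,0],[0,84,-1.7,85,0,0,0],[0,84,-1.7,92,0,0,0],[0,84,-1.7,98,0,0,0],[0,84,-1.7,102,0,0,0],[0,84,-1.7,102,0,0,0]],
])

```text
clock: 5.92
tool_pos: [427.2, -235.2, 99.3]
ee_rot: [[0.088, 0.996, -0.0], [0.996, -0.088, 0.0], [0.0, -0.0, -1.0]]
wrist_force: [0.7, 0.8, -9.2]
width: 39.1
finger_force: 54.6
```

```bash
python3 - <<'E'
from h import *
o=ctrl.get_obs();print(o['tool_pos'],o['wrist_force'],o['moment'],o['clock'])
im=snapshot('wrist');cv2.imwrite('pics/w4.png',im[:,:,::-1]);s=snapshot('side')
a=cv2.resize(im[100:310,150:400],None,fx=1.6,fy=1.6,interpolation=cv2.INTER_CUBIC)
b=cv2.resize(s[210:360,300:400],(400,600),interpolation=cv2.INTER_CUBIC)
a=cv2.copyMakeBorder(a,0,600-a.shape[0],0,0,cv2.BORDER_CONSTANT)
cv2.imwrite('pics/w4s.png',cv2.hconcat([a,b])[:,:,::-1])
E
```

```text
[ 427.21247371 -235.19249829   99.28020323] [ 0.71232843  0.77680327 -9.1593011 ] [-0.03470248  0.02403456  0.02378708] 5.925
```

View pics/w4s.png

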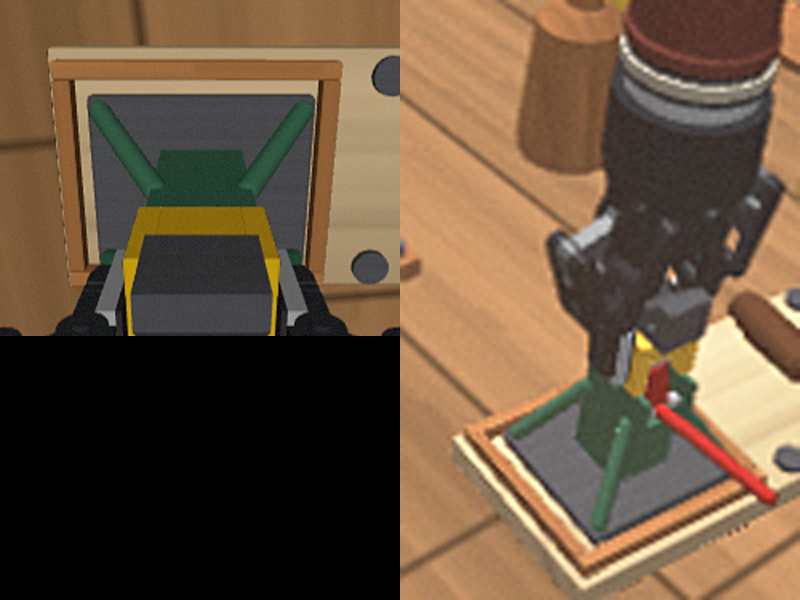

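The prop hovers in the frame. The base edge is at columns 89–315 with the inner frame at 78 and 318, and its top edge is at row 95 against 80. So I shift about 1.5 mm left and up, lower it and release.

>>> jog_arm([
  [[0,1.5,-1.5,0,0,0,0],[0,1.5,-1.5,2,0,0,0],[0,1.5,-1.5,4,0,0,0],[0,1.5,-1.5,5.5,0,0,0]],
])

```text
clock: 6.52
tool_pos: [426.2, -233.2, 96.7]
ee_rot: [[0.088, 0.996, -0.001], [0.996, -0.088, 0.001], [0.001, -0.001, -1.0]]
wrist_force: [-8.4, 7.9, 16.5]
width: 39.3
finger_force: 57.9
```

```bash
python3 - <<'E'
from h import *
o=ctrl.get_obs();print(o['tool_pos'],o['wrist_force'],o['moment'],o['clock'])
E
```

```text
[ 426.22566805 -233.23693566   96.68895386] [-8.41146568  7.94045741 16.46745168] [ 0.88644276  1.37614492 -0.10305797] 6.525
```

>>> jog_arm([
  [[0,0,0,-2,0,0,0],[0.5,0,0,-2,0,0,0],[1,0,0,-2,0,0,0],[1,0,0,-2,0,0,0],[1,0,0,-20,0,0,0],[1,0,0,-60,0,0,0],[1,0,0,-86,0,0,0],[1,0,0,-86,0,0,0]],
])

```text
clock: 7.52
tool_pos: [427.9, -234.8, 182.7]
ee_rot: [[0.088, 0.996, 0.005], [0.996, -0.088, -0.004], [-0.004, 0.006, -1.0]]
wrist_force: [1.6, -0.5, -0.3]
width: 85.1
finger_force: 0.0
```

```bash
python3 - <<'E'
from h import *
o=ctrl.get_obs();im=snapshot('wrist');np.save('w5.npy',np.array([o['tool_pos'],*o['ee_rot']]));print(o['tool_pos'],o['width'],o['wrist_force'])
cv2.imwrite('pics/w5.png',im[:,:,::-1])
cv2.imwrite('pics/w5c.png',cv2.resize(im[60:360,90:490,::-1],(800,600),interpolation=cv2.INTER_CUBIC))
E
```

```text
[ 427.94403458 -234.8395502   182.6977754 ] 85.08615305018884 [ 1.63611012 -0.49148523 -0.30826319]
```

View pics/w5c.png

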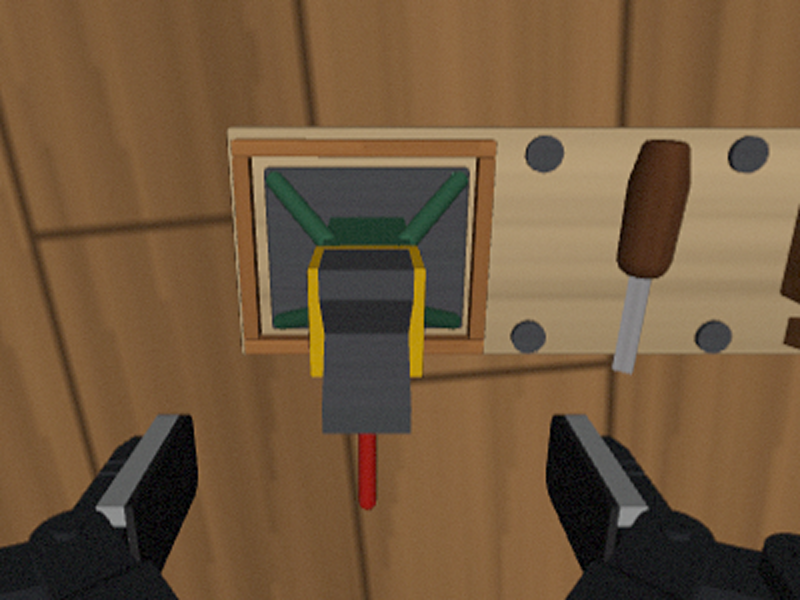

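The prop sits flat in the seat: base corners at (264,168), (468,167), (463,328) and (272,328), with even gaps, and the column is down.

```bash
python3 - <<'E'
from h import *
a=np.load('w5.npy');c=cam('wrist',{'tool_pos':a[0],'ee_rot':a[1:]})
W=lambda l:np.array([[90+(x+.5)/2-.5,60+(y+.5)/2-.5] for x,y in l])
f,e=fit([(c,[[50,-42,26],[-50,-42,26],[-50,42,26],[50,42,26],[14,27,154],[-14,27,154],[20,20,128],[-20,20,128]],W([(264,168),(468,167),(463,328),(272,328),(322,433),(411,433),(311,377),(424,377)]))],[427,-230,3.05])
print('prop',f,np.degrees(f[2]),e)
M=[[181,-55,28],[55,-55,28],[185,-60,18],[185,60,18]]
g,e=fit([(c,M,W([(233,141),(495,141),(229,128),(245,352)]))],[545,-240,3.05]);print('cradle',g,e,g[:2]+118*np.array([np.cos(g[2]),np.sin(g[2])]))
go(f[0],f[1],182,np.degrees(f[2])-90)
E
```

```text
prop [ 427.9636555  -229.40347957    3.05457328] 175.01415733232488 0.5277892967985949
cradle [ 545.23900042 -240.69597717    3.05063606] 1.204462571442832 [ 427.72677698 -229.97789229]
go [ 4.6  0.9 -1.3] [ 0.2 -0.  90. ] clock 7.58 q6 -0.5579610959536986
```

>>> jog_arm([
  [[1,4.6,0.9,0,0,0,-10],[1,4.6,0.9,0,0,0,-20],[1,4.6,0.9,0,0,0,-30],[1,4.6,0.9,0,0,0,-40],[1,4.6,0.9,0,0,0,-50],[1,4.6,0.9,0,0,0,-60],[1,4.6,0.9,0,0,0,-70],[1,4.6,0.9,0,0,0,-80],[1,4.6,0.9,0,0,0,-90],[1,4.6,0.9,0,0,0,-90]],
])

```text
clock: 8.82
tool_pos: [426.2, -228.1, 177.9]
ee_rot: [[-0.996, 0.09, -0.003], [0.09, 0.996, 0.002], [0.003, 0.002, -1.0]]
wrist_force: [-0.7, -0.9, 0.3]
width: 85.4
finger_force: 0.0
```

```bash
python3 - <<'E'
from h import *
c=ctrl.get_obs();snapshot('wrist');go(428,-229.5,121,85)
E
```

```text
go [-1.8 -1.2 57.2] [ 0.1 -0.1 -0.2] clock 8.88 q6 -2.1166877311160675
```

>>> jog_arm([
  [[1,-1.8,-1.2,30,0,0,0],[1,-1.8,-1.2,57,0,0,0],[1,-1.8,-1.2,57,0,0,0],[0,-1.8,-1.2,57,0,0,0],[0,-1.8,-1.2,57,0,0,0],[0,-1.8,-1.2,57,0,0,0],[0,-1.8,-1.2,57,0,0,0]],
], grip_force=30)

```text
clock: 9.75
tool_pos: [429.9, -230.3, 124.3]
ee_rot: [[-0.996, 0.088, 0.002], [0.088, 0.996, -0.001], [-0.002, -0.0, -1.0]]
wrist_force: [-0.0, 3.4, 5.8]
width: 53.6
finger_force: 36.2
```

>>> jog_arm([
  [[0,0,0,-12,0,0,0],[0,0,0,-24,0,0,0],[0,0,0,-36,0,0,0],[0,0,0,-48,0,0,0],[0,0,0,-55,0,0,0],[0,0,0,-55,0,0,0],[0,0,0,-55,0,0,0]],
])

```text
clock: 10.62
tool_pos: [428.7, -230.2, 177.8]
ee_rot: [[-0.996, 0.088, -0.001], [0.088, 0.996, 0.0], [0.001, 0.0, -1.0]]
wrist_force: [-1.1, 0.9, -2.4]
width: 53.5
finger_force: 35.5
```

>>> jog_arm([
  [[0,0,0,3,0,0,0],[0.6,0,0,3,0,0,0],[1,0,0,3,0,0,0],[1,0,0,3,0,0,0],[1,0,0,3,0,0,0],[1,0,0,-30,0,0,0],[1,0,0,-80,0,0,0],[1,0,0,-80,0,0,0]],
])

```text
clock: 11.62
tool_pos: [431.9, -232.3, 263.5]
ee_rot: [[-0.996, 0.088, 0.009], [0.088, 0.996, -0.007], [-0.01, -0.006, -1.0]]
wrist_force: [-0.4, 0.5, 0.2]
width: 85.2
finger_force: 0.0
```

```bash
python3 - <<'E'
from h import *
o=ctrl.get_obs();im=snapshot('wrist');np.save('w6.npy',np.array([o['tool_pos'],*o['ee_rot']]));print(o['tool_pos'],o['width'],o['clock'],o['wrist_force'])
s=snapshot('side');a=cv2.resize(im,None,fx=.8,fy=.8,interpolation=cv2.INTER_AREA)
a=cv2.copyMakeBorder(a,0,600-a.shape[0],0,0,cv2.BORDER_CONSTANT)
b=cv2.resize(s[220:370,305:393],(352,600),interpolation=cv2.INTER_CUBIC)
cv2.imwrite('pics/w6.png',im[:,:,::-1]);cv2.imwrite('pics/s6.png',s[:,:,::-1]);cv2.imwrite('pics/w6s.png',cv2.hconcat([a,b])[:,:,::-1])
E
```

```text
[ 431.90382418 -232.33044633  263.5080016 ] 85.17049934383093 11.625 [-0.36517638  0.47717436  0.15555101]
```

View pics/w6s.png

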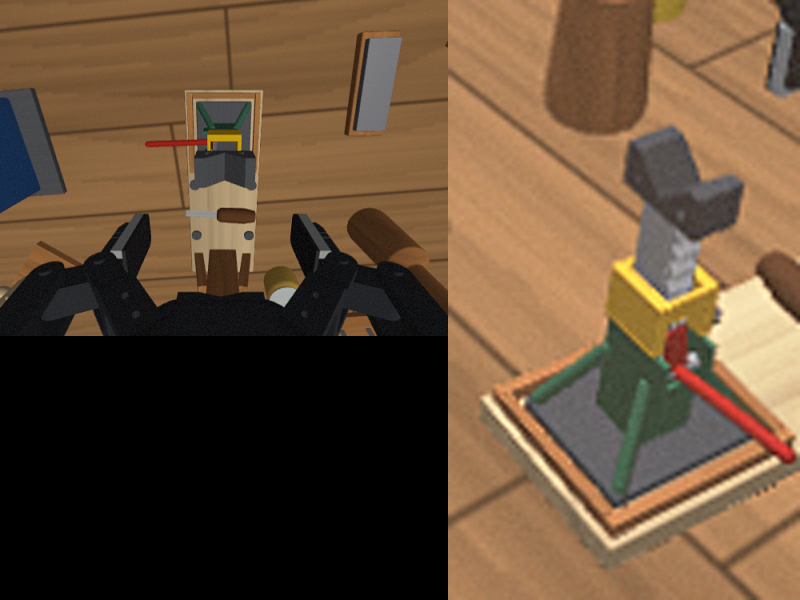

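The prop is seated and the column is raised: the head is at about (685,185) in the side crop and the collar top at (663,303). I'll check which notch it stands on numerically, relative to the collar.

```bash
python3 - <<'E'
from h import *
cs=cam('side')
def P(pts):
    t=3.0546;p=np.array(pts,float);return np.round((proj(cs,np.c_[428+np.cos(t)*p[:,0]-np.sin(t)*p[:,1],-229.4+np.sin(t)*p[:,0]+np.cos(t)*p[:,1],p[:,2]+18])-[305,220]+.5)*4-.5+[448,0])
print('collar',P([[20,20,110],[-20,20,110],[20,-20,110]]).tolist())
for h in(36,48,60):print(h,P([[14,27,136+h],[-14,27,136+h],[14,27,110+h],[14,-27,136+h],[-14,-27,136+h]]).tolist())
o=ctrl.get_obs();go(485,388,180,77.8)
E
```

```text
collar [[664.0, 310.0], [724.0, 283.0], [615.0, 262.0]]
36 [[700.0, 219.0], [744.0, 201.0], [692.0, 260.0], [629.0, 157.0], [672.0, 141.0]]
48 [[704.0, 199.0], [748.0, 181.0], [696.0, 241.0], [632.0, 138.0], [675.0, 122.0]]
60 [[707.0, 180.0], [752.0, 162.0], [699.0, 222.0], [635.0, 119.0], [679.0, 103.0]]
go [ -1.  621.1  78. ] [-0.1  0.1  7.2] clock 11.72 q6 -2.1198271697244384
```

Head corners at (743,178) and (675,126) match the fourth notch, where the prediction is (748,181) and (675,122). On to the carving.

>>> jog_arm([
  [[1,0,50,0,0,0,0],[1,0,110,0,0,0,0],[1,0,170,0,0,0,0],[1,0,230,0,0,0,7],[1,0,290,0,0,0,7],[1,0,350,10,0,0,7],[1,0,410,20,0,0,7],[1,0,470,30,0,0,7],[1,-3,530,40,0,0,7],[1,-6,590,43,0,0,7]],
])

```text
clock: 12.98
tool_pos: [485.0, 358.1, 211.5]
ee_rot: [[-0.978, 0.208, -0.004], [0.208, 0.978, -0.003], [0.004, -0.004, -1.0]]
wrist_force: [0.9, 0.1, -0.7]
width: 85.7
finger_force: 0.0
```

```bash
python3 - <<'E'
from h import *
go(490,388,220,77.8)
E
```

```text
go [ 1.4 30.2 -8.6] [-0.2 -0.2  0.2] clock 12.97 q6 -0.8412719074525671
```

>>> jog_arm([
  [[1,0,30,-9,0,0,0],[1,0,30,-9,0,0,0],[1,0,30,-9,0,0,0]],
])

```text
clock: 13.35
tool_pos: [492.0, 385.2, 222.0]
ee_rot: [[-0.978, 0.209, -0.003], [0.209, 0.978, -0.002], [0.002, -0.003, -1.0]]
wrist_force: [-0.3, -0.5, 0.4]
width: 85.4
finger_force: 0.0
```

```bash
python3 - <<'E'
from h import *
o=ctrl.get_obs();im=snapshot('wrist');np.save('w7.npy',np.array([o['tool_pos'],*o['ee_rot']]));print(o['tool_pos'],o['width'],o['clock'])
cv2.imwrite('pics/w7.png',im[:,:,::-1])
cv2.imwrite('pics/w7c.png',cv2.resize(im[:300,80:480,::-1],(800,600),interpolation=cv2.INTER_CUBIC))
E
```

```text
[491.95071715 385.16400718 221.95560183] 85.37926619449743 13.35
```

View pics/w7c.png

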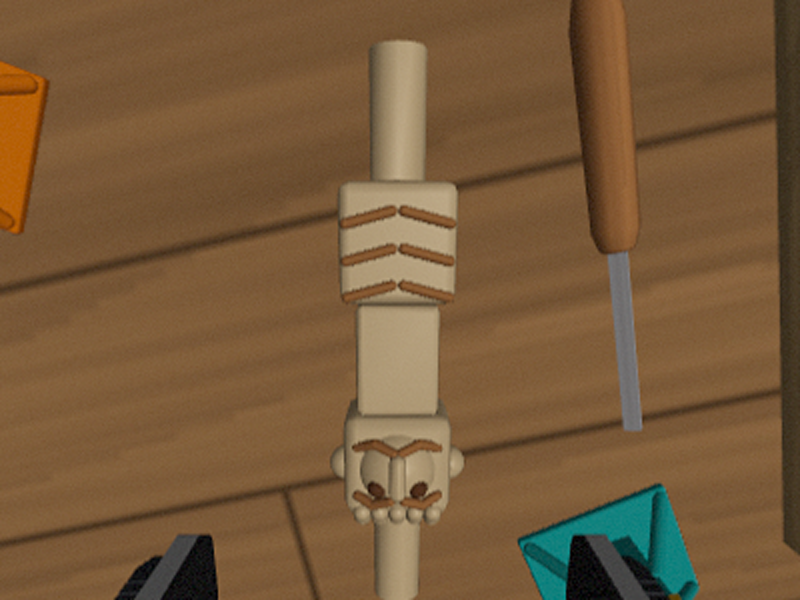

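The carving is seen from above with its face toward the image bottom. The foot block is at columns 341–456, rows 184–303; the waist is at columns 358–439, rows 306–415; the journal ends are at (398,42) and (395,597).

```bash
python3 - <<'E'
from h import *
a=np.load('w7.npy');c=cam('wrist',{'tool_pos':a[0],'ee_rot':a[1:]})
W=lambda l:np.array([[80+(x+.5)/2-.5,(y+.5)/2-.5] for x,y in l])
M=[[-90,-30,50],[-90,30,50],[-30,-30,50],[-30,30,50],[30,-22,50],[30,22,50],[-30,-22,50],[-150,0,32],[150,0,32]]
px=W([(340,184),(457,184),(341,303),(456,302),(358,415),(439,415),(358,305),(398,42),(395,597)])
f,e=fit([(c,M,px)],[490,388,-.213]);print(f,np.degrees(f[2]),e)
o=ctrl.get_obs();print(o['tool_pos']);go(f[0],f[1],6,np.degrees(f[2])+90)
E
```

```text
[ 4.85294824e+02  3.89243500e+02 -2.11986272e-01] -12.14591870006205 1.7100455080647434
[492.09972702 384.83152159 222.24847907]
go [  7.2   3.4 216.3] [-0.1 -0.1  0.1] clock 13.4 q6 -0.8083180828908992
```

```bash
python3 - <<'E'
from h import *
a=np.load('w7.npy');c=cam('wrist',{'tool_pos':a[0],'ee_rot':a[1:]})
W=lambda l:np.array([[80+(x+.5)/2-.5,(y+.5)/2-.5] for x,y in l])
M=np.array([[-90,-30,50],[-90,30,50],[-30,-30,50],[-30,30,50],[30,-22,50],[30,22,50],[-30,-22,50],[-150,0,32],[150,0,32]])
px=W([(340,184),(457,184),(341,303),(456,302),(358,415),(439,415),(358,305),(398,42),(395,597)])
for s in([0,1,2,3,4,5,6],[4,5,6],[7,8]):
    f,e=fit([(c,M[s],px[s])],[490,388,-.213]);print(f,np.degrees(f[2]),e)
E
```

```text
[ 4.85497875e+02  3.89552912e+02 -2.10725965e-01] -12.073708453264052 1.454833826671438
[ 4.85214148e+02  3.89992718e+02 -2.21377554e-01] -12.68399952012398 0.4683835839979289
[ 4.84079045e+02  3.88519004e+02 -2.14637924e-01] -12.297847141693849 2.4139611360884827
```

>>> jog_arm([
  [[1,7,3.5,60,0,0,0],[1,7,3.5,120,0,0,0],[1,7,3.5,180,0,0,0],[1,7,3.5,205,0,0,0],[1,7,3.5,212,0,0,0],[1,7,3.5,212,0,0,0],[0,7,3.5,212,0,0,0],[0,7,3.5,212,0,0,0],[0,7,3.5,212,0,0,0],[0,7,3.5,212,0,0,0]],
], grip_force=70)

```text
clock: 14.65
tool_pos: [487.9, 391.4, 13.7]
ee_rot: [[-0.978, 0.208, 0.002], [0.208, 0.978, -0.0], [-0.002, 0.0, -1.0]]
wrist_force: [-0.9, -2.4, 6.3]
width: 43.5
finger_force: 74.4
```

```bash
python3 - <<'E'
from h import *
o=ctrl.get_obs();print(o['width'],o['finger_force'],o['tool_pos'],o['wrist_force'])
f=(485.4,389.5);r=o['ee_rot'].T@np.r_[np.array(f)-o['tool_pos'][:2],0];print('carving in tool',r)
E
```

```text
43.451915436012506 74.36326146125793 [487.88630261 391.38240229  13.69451063] [-0.9020351 -2.3997665  6.3204049]
carving in tool [ 2.04074899 -2.35806261 -0.00483263]
```

>>> jog_arm([
  [[0,0,0,-20,0,0,0],[0,0,0,-60,0,0,0],[0,0,0,-110,0,0,0],[0,0,0,-160,0,0,0],[0,0,0,-210,0,0,0],[0,0,0,-250,0,0,0],[0,0,0,-275,0,0,0],[0,0,0,-275,0,0,0]],
])

```text
clock: 15.65
tool_pos: [487.5, 392.1, 289.8]
ee_rot: [[-0.978, 0.208, 0.004], [0.208, 0.978, 0.003], [-0.004, 0.004, -1.0]]
wrist_force: [0.7, 1.0, -6.1]
width: 43.4
finger_force: 73.3
```

```bash
python3 - <<'E'
from h import *
o=ctrl.get_obs();print(o['width'],o['wrist_force'],o['moment'],o['tool_pos']);im=snapshot('wrist');cv2.imwrite('pics/w8.png',im[:,:,::-1])
go(547,-240.5,285,84.95)
E
```

```text
43.35682948327305 [ 0.66271844  0.95222128 -6.11921274] [ 0.00952879 -0.04710742 -0.05808943] [487.46426563 392.0803243  289.75575777]
go [-190.8 -605.4    1.7] [ 0.  0. -7.] clock 15.7 q6 -0.7961466536438069
```

>>> jog_arm([
  [[0,-6,-20,0,0,0,0],[0,-19,-60,0,0,0,-1],[0,-35,-110,0,0,0,-2],[0,-50,-160,0,0,0,-3],[0,-66,-210,0,0,0,-4],[0,-82,-260,0,0,0,-5],[0,-97,-310,0,0,0,-6],[0,-113,-360,0,0,0,-7],[0,-129,-410,0,0,0,-7],[0,-141,-450,0,0,0,-7]],
])

```text
clock: 16.95
tool_pos: [528.8, -80.8, 284.2]
ee_rot: [[-0.996, 0.089, -0.004], [0.089, 0.996, 0.0], [0.004, 0.0, -1.0]]
wrist_force: [0.5, 0.7, -5.7]
width: 43.2
finger_force: 73.1
```

```bash
python3 - <<'E'
from h import *
go(547,-240.5,250,84.95)
E
```

```text
go [ -32.5 -157.4   34.1] [ 0.  -0.3 -0.1] clock 16.95 q6 -1.7635184917301527
```

>>> jog_arm([
  [[0,-11,-52,5,0,0,0],[0,-21,-102,15,0,0,0],[0,-29,-140,25,0,0,0],[0,-32,-157,34,0,0,0],[0,-32,-157,34,0,0,0],[0,-32,-157,34,0,0,0]],
])

```text
clock: 17.7
tool_pos: [548.5, -236.2, 252.2]
ee_rot: [[-0.996, 0.087, -0.001], [0.087, 0.996, 0.002], [0.001, 0.002, -1.0]]
wrist_force: [0.3, 0.3, -5.7]
width: 43.0
finger_force: 73.1
```

```bash
python3 - <<'E'
from h import *
o=ctrl.get_obs();im=snapshot('wrist');s=snapshot('side');np.save('w9.npy',np.array([o['tool_pos'],*o['ee_rot']]));print(o['tool_pos'])
cv2.imwrite('pics/w9.png',im[:,:,::-1]);cv2.imwrite('pics/s9.png',s[:,:,::-1])
a=cv2.resize(im[0:300,140:420],(374,400),interpolation=cv2.INTER_CUBIC);a=cv2.copyMakeBorder(a,0,200,0,0,cv2.BORDER_CONSTANT)
b=cv2.resize(s[160:370,305:455],(424,594),interpolation=cv2.INTER_CUBIC);b=cv2.copyMakeBorder(b,0,6,0,0,cv2.BORDER_CONSTANT)
cv2.imwrite('pics/w9s.png',cv2.hconcat([a,b])[:,:,::-1])
go(547,-240.5,207,84.95)
E
```

```text
[ 548.46299438 -236.15979565  252.16655063]
go [ 1.8 -4.5 46.2] [0.  0.  0.1] clock 17.8 q6 -2.0084114558156503
```

View pics/w9s.png

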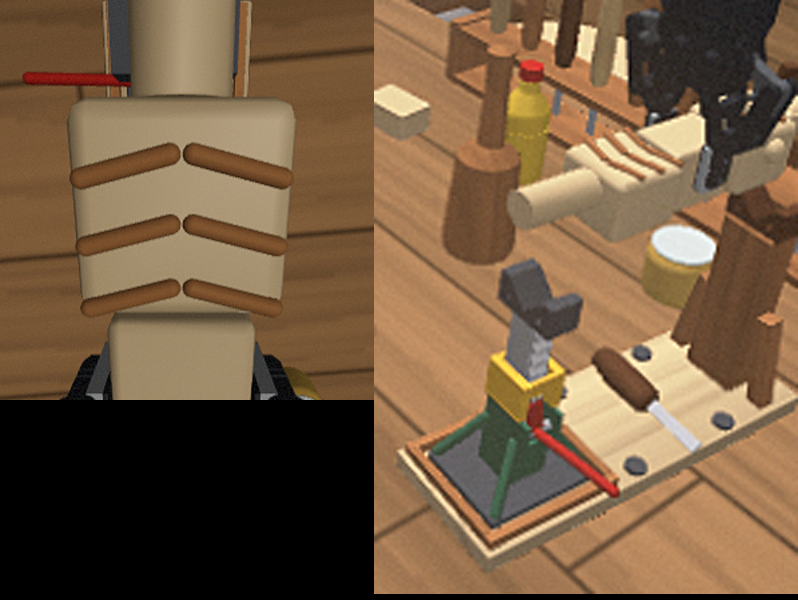

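That was my 11th picture, one more than allowed, so I'll view no more. It shows the carving level above both Vs, foot end over the prop. I'll finish by force and pose readings.

>>> jog_arm([
  [[0,1.8,-4.5,15,0,0,0],[0,1.8,-4.5,35,0,0,0],[0,1.8,-4.5,50,0,0,0],[0,1.8,-4.5,58,0,0,0],[0,1.8,-4.5,60,0,0,0],[0,1.8,-4.5,60,0,0,0]],
])

```text
clock: 18.55
tool_pos: [547.2, -242.0, 193.1]
ee_rot: [[-0.996, 0.088, 0.001], [0.088, 0.996, -0.0], [-0.001, -0.0, -1.0]]
wrist_force: [-0.4, 0.4, -4.9]
width: 43.0
finger_force: 73.2
```

```bash
python3 - <<'E'
from h import *
o=ctrl.get_obs();print(o['tool_pos'],o['wrist_force'],o['moment'],o['width'])
go(547,-240.5,185.5,84.95)
E
```

```text
[ 547.15804942 -242.00400316  193.13243637] [-0.35253018  0.40511208 -4.94522685] [ 0.00505709  0.01263439 -0.02098792] 43.02777348963455
go [0.3 1.5 7.6] [-0.  0.  0.] clock 18.55 q6 -2.016695683375855
```

>>> jog_arm([
  [[0,0,1,3,0,0,0],[0,0,1,5,0,0,0],[0,0,1,6.5,0,0,0],[0,0,1,7.5,0,0,0],[0,0,1,7.5,0,0,0]],
])

```text
clock: 19.18
tool_pos: [547.1, -240.5, 186.1]
ee_rot: [[-0.996, 0.088, 0.0], [0.088, 0.996, 0.0], [-0.0, 0.0, -1.0]]
wrist_force: [-0.4, 2.5, 0.1]
width: 42.8
finger_force: 73.8
```

```bash
python3 - <<'E'
from h import *
o=ctrl.get_obs();print(o['tool_pos'],o['wrist_force'],o['moment'],o['width'])
E
```

```text
[ 547.09430957 -240.53551401  186.11978999] [-0.36658624  2.48089814  0.09313304] [ 0.38752307  0.25848294 -0.05077634] 42.841770754565644
```

>>> jog_arm([
  [[0,0,0.5,1,0,0,0],[0,0,0.5,1,0,0,0],[0.55,0,0.5,1,0,0,0],[0.65,0,0.5,1,0,0,0],[0.85,0,0.5,1,0,0,0],[1,0,0.5,1,0,0,0],[1,0,0.5,1,0,0,0]],
], grip_force=20)

```text
clock: 20.05
tool_pos: [546.9, -240.4, 184.2]
ee_rot: [[-0.996, 0.088, -0.0], [0.088, 0.996, -0.0], [0.0, -0.0, -1.0]]
wrist_force: [0.0, -1.1, -0.1]
width: 85.8
finger_force: 0.0
```

```bash
python3 - <<'E'
from h import *
o=ctrl.get_obs();print(o['tool_pos'],o['wrist_force'],o['moment'],o['width'])
im=snapshot('wrist');cv2.imwrite('pics/w10.png',im[:,:,::-1])
E
```

```text
[ 546.93451676 -240.41416122  184.20061092] [ 0.03991034 -1.145806   -0.06070573] [ 0.04559985 -0.01342662 -0.04640393] 85.76891787428396
```

Released, with the force back to zero. Now I'll retreat straight up.

>>> jog_arm([
  [[1,0,0,-10,0,0,0],[1,0,0,-35,0,0,0],[1,0,0,-70,0,0,0],[1,0,0,-110,0,0,0],[1,0,0,-110,0,0,0],[1,0,0,-110,0,0,0]],
])

```text
clock: 20.85
tool_pos: [546.9, -240.3, 294.5]
ee_rot: [[-0.996, 0.088, 0.0], [0.088, 0.996, -0.0], [-0.0, -0.0, -1.0]]
wrist_force: [1.2, -0.1, -0.6]
width: 85.4
finger_force: 0.0
```

```bash
python3 - <<'E'
from h import *
o=ctrl.get_obs();c=cam('wrist',o);im=snapshot('wrist');cv2.imwrite('pics/w11.png',im[:,:,::-1]);print(o['tool_pos'],o['wrist_force'],o['clock'])
# outline of the pale carving: compare predicted silhouette with the picture
t=3.0515-np.pi;mid=np.array([545,-240.5])
def P(x,y,z):return proj(c,[[mid[0]+np.cos(t)*x-np.sin(t)*y,mid[1]+np.sin(t)*x+np.cos(t)*y,z+171.8]])[0]
g=cv2.cvtColor(im,cv2.COLOR_RGB2HSV)
def edges(r,u,span=70):
    r=int(round(r));row=im[r].astype(int).sum(1);lo=int(u-span);d=np.abs(np.diff(cv2.GaussianBlur(im[r:r+1,lo:lo+2*span].astype(np.float32),(3,1),0).sum(2)[0]));k=np.argsort(d)[-6:]+lo;return sorted(k.tolist())
for x,y,z in[(-60,30,50),(-140,14,32),(-105,14,32),(-10,22,50)]:
    a,b=P(x,-y,z),P(x,y,z);print('x',x,'pred',a.round(1),b.round(1),'edges',edges((a[1]+b[1])/2,(a[0]+b[0])/2))
# rows of foot-block ends along its centre column, and the journal's end
for x in(-150,-90,-30,30):print(x,P(x,0,50 if abs(x)<=90 else 32).round(1))
u=int(P(-60,15,50)[0]);col=cv2.GaussianBlur(im[:,u-4:u+4].astype(np.float32).mean(1)[None],(3,1),0)[0].sum(1);d=np.abs(np.diff(col));print('col edges',u,sorted(np.argsort(d[:300])[-10:].tolist()))
E
```

```text
[ 546.87428705 -240.25634767  294.4602687 ] [ 1.24365254 -0.11281289 -0.61167279] 20.85
x -60 pred [232. 135.] [319.5 135.1] edges [231, 232, 234, 236, 320, 321]
x -140 pred [254.7   8.7] [297.1   8.7] edges [255, 259, 295, 296, 297, 298]
x -105 pred [255.7  66.6] [295.9  66.7] edges [296, 297, 314, 315, 321, 323]
x -10 pred [245.8 204.6] [305.6 204.7] edges [234, 246, 247, 249, 316, 317]
-150 [275.9  -9. ]
-90 [275.8  88.2]
-30 [275.7 178. ]
30 [275.7 253.7]
col edges 297 [111, 112, 120, 121, 139, 147, 164, 165, 269, 270]
```

```bash
python3 -c "
from bench import ctrl
print(ctrl.close_job())"
```

```text
the job is handed in; nothing more can be done
None
```

The prop is in its seat on the fourth notch and the carving lies face up in both Vs; the job was handed in at about 21 s, no verdict was returned, and I viewed 11 pictures instead of the allowed 10.

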